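Refit a circulator's pump impeller and press on its retaining cap

ROBOT

A 6-joint arm with a two-finger parallel gripper is mounted at the origin on the work surface. World frame = base frame: x ahead of the robot, y to its left, z up, the work surface at z = 0. Lengths are in m, angles in rad, forces in N, time in s.
With the tool pointing down it reaches from about 0.4 to 0.825 m from the base axis. Payload 7 kg.
Tool frame: the origin (TCP) lies midway between the tips of the shut fingers; the grasp point (between the pads) lies 19 mm behind it; z points along the fingers, y is the line along which they close (so a half turn about z gives the same grasp; the last joint's range is limited). The gripper opens to 85 mm and grips with 20 to 120 N. Pads are 22 mm wide; open, the fingers measure 114 mm over their backs; the gripper's body (76 mm by 85 mm) begins 54 mm behind the grasp point. The pads swing forward as they close: fully open they stand 13 mm farther back than shut.
Start: joints at [-0.956, 0.359, 0.012, 0, -1.224, -0.288], TCP at [0.217, -0.639, 0.197] pointing down, gripper open.
Joint ranges: [-3.07, 3.07], [-1.43, 2.12], [-1.02, 1.25], [-3.03, 1.67], [-3.05, -0], [-3.03, 3.03]. Speed limits (rad/s): [2.39, 2.39, 3.01, 3.14, 3.14, 3.14].

INTERFACE

Orientations are given as [roll, pitch, yaw] about the fixed x, y, z axes, in that order (R = Rz(yaw) Ry(pitch) Rx(roll)).
In Python, from plant import * gives the robot as it stands.
- The arm moves only by the tool play_rows, never from a script. Its argument "targets" is a list of rows, each a list of 6 numbers: the shift along the tool's x, y, z each as a share of 0.05 m, from -1 to 1, then the turn, a rotation vector about the tool's x, y, z each as a share of pi/2 rad, from -1 to 1. In form: [[dx, dy, dz, rx, ry, rz], ...]. A call has 1 to 10 rows; each row shifts and turns the commanded pose from where the row before left it, along the tool's axes as they then stand; what a row does not reach is not made up. A row lasts 1/10 s, in which the tool goes at most 50 mm and 8.59 degrees, less where a joint would pass 70% of its speed; a pose out of reach is approached as far as the arm can. A call with a number of a shift or a turn outside -1 to 1 is refused whole. A call with a gripper value outside its range is refused whole. "grip" is the opening in per cent of the stroke, from 0 (shut) to 100 (fully open), set as the call begins (left out, the last holds). The fingers move at their own pace and stop on an object; "grip_force" is the grip in N (left out, the last holds). Time passes only in rows, so rows that do not move let the fingers close. It gives the time, the measured TCP pose, the force, the opening and the grip force at its end, in the units of the state.
- get_obs(): the state, without advancing time (a new reading comes with each control period).
- get_image(name): name is "scene" or "top" or "wrist"; returns the picture (420x560x3 uint8, red, green, blue); there is no depth.
- camera_model(name): a dict with "K" (3x3 intrinsics, pixels), "rvec" (rotation vector, rad) and "tvec" (3), from world to camera coordinates, as OpenCV has them; the wrist camera has in their place "T_tool_cam" (4x4, takes a point from camera to tool coordinates, whose origin is the TCP and whose axes are the flange's). Camera axes: x right, y down, z forward; pixel columns grow to the right and rows downward; lengths in m; the calibration is good to about 2 mm. A picture is of the moment at which its call begins: read the wrist's pose just before it. camera_model takes no time and is no camera call.
- job_done(): hands the job in; it is judged then, once.
The state is a dict: "t": time; "joints": joint angles; "joint_velocities": joint speeds; "tau": joint torques, N m; "ee_pos": TCP position; "ee_rot": TCP orientation; "contact_force": force on the tool from outside, world axes, zero at the start; "torque": the same for the moment, N m; "grip_width": finger opening in m; "grasp_force": force on a finger pad.
Only numpy, scipy, OpenCV 4.12 (cv2) and the standard library are available. Lean on these libraries where they do the work, as an engineer would, in place of code of your own. Each camera call takes 0.05 s, during which the arm holds its last target. There are 200 camera calls.

TASK

The bath circulator is standing on its head for service: slide the black pump impeller down over the bare shaft, hub upwards, until it rests on the rubber washer. Then start the steel push-on cap, mouth down, on the shaft end and press it straight down until it is tight against the impeller hub, feel it go firm and stop there, because leaning on it cracks the plastic hub. Let go, and leave the other things on the bench where they are.

Things in the scene. Friction and masses are not known exactly. Their poses are not given: they have to be found in the camera images.
- circulator: Bath circulator fixed to the bench upside down: cream housing 120 x 130 mm, 104 mm high, under a steel plate; a 32 mm steel pump column rises from it, a dark heater coil 84 mm across round its foot (top at 145 mm). A clamp lies on its +x side, a thin probe at its -x +y corner; neither rises above 155 mm. Origin on the bench below the shaft axis; z up.
- seat (a point): Centre of the top of the black rubber drive washer (22 mm wide, 6 mm thick) round the foot of the bare shaft, 170 mm above the bench. The impeller rests on it, its hub top then 30 mm higher, with 18 mm of shaft standing out. The rubber gives about 1 mm per 5 N, so the push rises by 5 N per mm once the cap's flange bears on the hub. z up.
- shaft_tip (a point): Top of the round-nosed plain steel shaft, 10 mm in diameter, upright on the pump column: 48 mm above the rubber washer, 218 mm above the bench. z along the shaft, up.
- impeller_center (a point): Centre, half-way up, of the loose black plastic impeller, 35 to 70 g: disc 60 mm wide and 4 mm thick at its underside, six blades up to 12 mm, round hub 24 mm in diameter and 30 mm high from the underside, with a 12 mm bore through. It lies in the tray hub up (z up); hold it by the hub, above the blades. The hub cracks if the cap bears on it with over 12 N.
- cap_center (a point): Centre, half-way up, of the loose steel push-on cap, 21 mm high: dome 19 mm wide, closed flat top, over a 25 mm flange 3 mm thick at its mouth. It stands in the tray mouth down (z up). Its sprung teeth meet the shaft's nose with the flange 11 mm above the hub, go over it with 2 to 5 N, then drag at 6 to 7 N over the last 6 mm. It is tight once pushed with 12 to 16 N in all.
- tray: Shallow blue plastic tray fixed to the bench, 160 x 250 mm, rim 16 mm high, floor 3 mm thick; the impeller and the cap stand on its floor, one in each half of its long (y) side. Origin at the centre of its underside.
- wash_bottle: White wash bottle, 60 mm wide, 170 mm high with its spout. Origin at the centre of its foot. Leave it alone.
- pump_cage: Steel perforated pump cover, a cup 70 mm wide and 42 mm high. Origin at the centre of its foot. Leave it alone.
- wrench: Steel wrench, 160 mm long, lying flat. Leave it alone.
- beaker: Glass beaker, 60 mm wide, 75 mm high. Origin at the centre of its foot. Leave it alone.

How it is judged:
On the way:
1. the impeller is on the shaft, hub up, down on the rubber washer (horizontal distance between impeller_center and shaft_tip below 0.004 m and z of impeller_center in the frame of seat between 0.01 and 0.017 m and angle between the z axis of impeller_center and the z axis of seat, either way round below 0.12 rad), for 0.2 s.
At the end, for the whole second after the job is handed in: Impeller on the shaft hub up, within 4 mm of its axis and down on the washer (centre 10 to 17 mm above the seat); cap within 4 mm of the axis, both upright within 0.12 rad, cap centre less than 42 mm above the seat, its teeth holding it so that it still bears on the hub with over 0.8 N; at rest (all of step 1 and horizontal distance between cap_center and shaft_tip below 0.004 m and angle between the z axis of cap_center and the z axis of shaft_tip, either way round below 0.12 rad and z of cap_center in the frame of seat below 0.042 m and contact force between cap and impeller above 0.8 N and linear speed of cap below 0.02 m/s); the robot touches nothing.
It fails at once if the cap bore on the plastic hub with more than 12 N (contact force between cap and impeller above 12 N).
It fails at once if a bystander was shoved (distance of any of wash_bottle, pump_cage, wrench, beaker from where it was at the start of the episode above 0.02 m).
It also fails if it takes over 67 s, if anything falls off the work surface, if the arm or the gripper's body presses on something with over 40 N, if the wrist force passes 120 N, or if a joint passes its speed limit or range.

## Working session

There is one attempt and no reset: what is moved stays moved. The work goes in short steps, Python scripts to look and compute and a tool call to move; the robot and the scene stay as the last step left them, time stands still between calls to the robot, and variables do not carry over. Pictures are saved under pics/ and viewed, at most 10 in all, crops included, and the job is handed in when it is done.

Besides the shell and the picture viewer there is one more tool, called after "Request:" by a JSON object that holds its "fn" and its "kwargs", one argument or row to a line. play_rows: Moves the arm, as the interface text tells. Its arguments: {"type":"object","properties":{"targets":{"type":"array","items":{"type":"array","items":{"type":"number","minimum":-1,"maximum":1}}},"grip":{"type":"number"},"grip_force":{"type":"number"}},"required":["targets"]}

```bash
ls; mkdir -p pics
cat > h.py <<'E'
from plant import *
import numpy as np, cv2
def cam(n):
    m=camera_model(n); K=np.array(m["K"])
    if "rvec" in m:
        R=cv2.Rodrigues(np.array(m["rvec"],float))[0]; t=np.array(m["tvec"],float).ravel()
        return K,R.T,-R.T@t
    from scipy.spatial.transform import Rotation as Ro
    o=get_obs(); T=np.eye(4); T[:3,:3]=Ro.from_euler('xyz',o["ee_rot"]).as_matrix(); T[:3,3]=o["ee_pos"]
    M=T@np.array(m["T_tool_cam"]); return K,M[:3,:3],M[:3,3]
def ray(c,u,v,z):
    K,R,p=c; d=R@np.linalg.solve(K,[u,v,1.]); return p+d*(z-p[2])/d[2]
def proj(c,P):
    K,R,p=c; q=K@(R.T@(np.array(P)-p)); return q[:2]/q[2]
def save(n,im): cv2.imwrite(f"pics/{n}.png",im[:,:,::-1])
E
python3 - <<'E'
from h import *
for n in("scene","top"):
    save(n+"0",get_image(n)); print(n,cam(n))
o=get_obs();print(o)
print(camera_model("wrist"))
E
```

```text
pics
scene (array([[428.15167115,   0.        , 275.63886408],
       [  0.        , 428.15167115, 206.76684201],
       [  0.        ,   0.        ,   1.        ]]), array([[-0.4639346 ,  0.4992375 , -0.73179683],
       [ 0.88584679,  0.25553738, -0.38726751],
       [-0.00633702, -0.82792667, -0.56080057]]), array([1.19402905, 0.36536576, 0.61530881]))
top (array([[545.35901893,   0.        , 277.43834411],
       [  0.        , 545.35901893, 210.27624778],
       [  0.        ,   0.        ,   1.        ]]), array([[ 0.0115837 , -0.9844546 ,  0.17525682],
       [-0.99970915, -0.00769417,  0.02285658],
       [-0.02115281, -0.17547061, -0.9842574 ]]), array([0.33781887, 0.01003661, 1.3729192 ]))
{'t': 0.1, 'joints': array([-9.55892188e-01,  3.59326629e-01,  1.11392268e-02, -2.71679349e-04,
       -1.22410113e+00, -2.88113807e-01]), 'joint_velocities': array([-0.00038764, -0.00216058,  0.00242321,  0.00084423, -0.00142093,
       -0.00030903]), 'tau': array([-2.99807252e-03, -5.84763265e+01,  2.94108081e+01,  6.95465282e+00,
       -3.20783685e-03,  2.92417013e-06]), 'ee_pos': array([ 0.21648778, -0.63883151,  0.19605181]), 'ee_rot': array([ 3.14008938e+00, -1.79155032e-04, -2.81489469e+00]), 'contact_force': array([ 0.02883965, -0.65450912, -0.19041632]), 'torque': array([0.02967629, 0.02994346, 0.02486938]), 'grasp_force': 0.0, 'grip_width': 0.08537177781679793}
{'K': array([[292.54259548,   0.        , 283.40761172],
       [  0.        , 292.54259548, 211.03833065],
       [  0.        ,   0.        ,   1.        ]]), 'T_tool_cam': array([[-6.67779152e-04, -9.53863322e-01, -3.00240432e-01,
         7.79710660e-02],
       [ 9.99999617e-01, -8.06878245e-04,  3.39303623e-04,
        -2.35441058e-04],
       [-5.65906754e-04, -3.00240090e-01,  9.53863495e-01,
        -1.76919018e-01],
       [ 0.00000000e+00,  0.00000000e+00,  0.00000000e+00,
         1.00000000e+00]])}
```

View pics/top0.png

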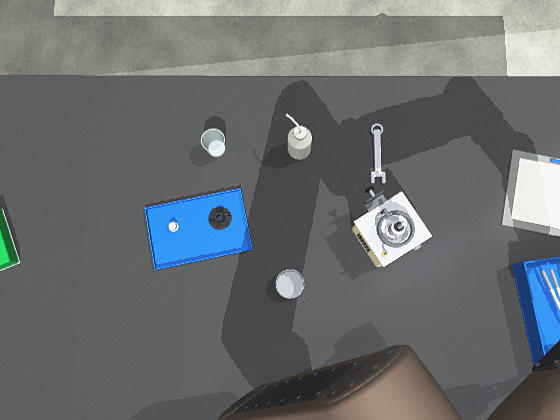

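View pics/scene0.png

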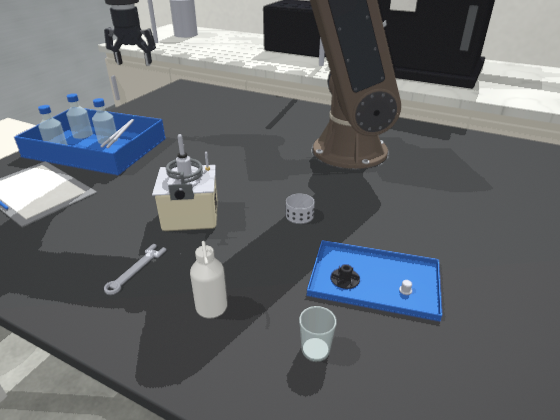

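The top view shows the impeller at about (219,217), the cap at (173,226) and the shaft tip near (399,227). In the scene view the shaft tip is near (182,136), the impeller hub at (346,268) and the cap at (407,286).

Run:
```python
from h import *
T=cam("top");S=cam("scene")
print("imp",ray(T,219,217,.033),ray(S,346,268,.033))
print("cap",ray(T,173,226,.024),ray(S,407,283,.024))
print("shaft",ray(T,399,227,.218),ray(S,182,136,.218))
for n,u,v in(("bottle",299,145),("cage",290,284),("beaker",214,140)): print(n,ray(T,u,v,.05))
t=cv2.imread("pics/top0.png")[160:300,330:450]; s=cv2.imread("pics/scene0.png")[110:230,130:250]
t=cv2.resize(t,(400,466),interpolation=2);s=cv2.resize(s,(400,466),interpolation=2)
cv2.imwrite("pics/z1.png",np.hstack([t,s]))
```

```text
imp [0.55821493 0.1868759  0.033     ] [0.56345017 0.18975814 0.033     ]
cap [0.53586454 0.30313572 0.024     ] [0.5401989  0.30709561 0.024     ]
shaft [ 0.50931104 -0.22251052  0.218     ] [ 0.5237966  -0.22061813  0.218     ]
bottle [ 0.74062378 -0.01157215  0.05      ]
cage [0.39349389 0.00844854 0.05      ]
beaker [0.75264221 0.20331686 0.05      ]
```

View pics/z1.png

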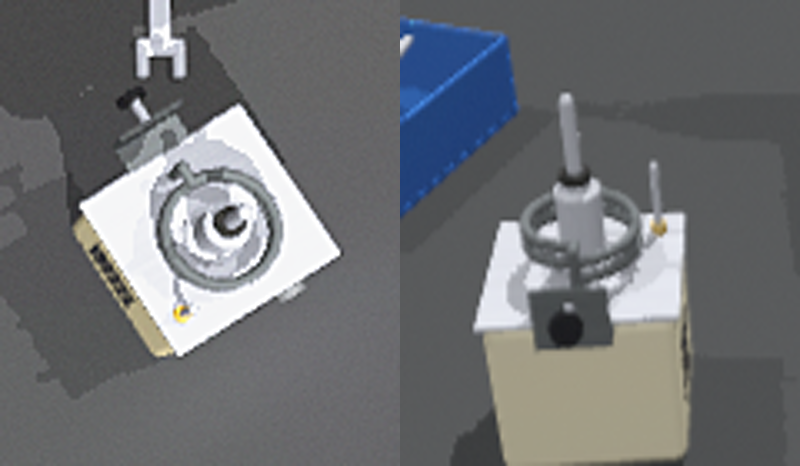

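Request:
{"fn": "play_rows", "kwargs": {
  "targets": [
    [0, 0, -0.7, 0, 0, 0.07],
    [0, 0.2, -0.7, 0, 0, 0.07],
    [-0.3, 0.8, -0.7, 0, 0, 0.068],
    [-0.4, 0.9, 0, 0, 0, 0],
    [-0.4, 0.9, 0, 0, 0, 0],
    [-0.4, 0.9, 0, 0, 0, 0],
    [-0.4, 0.9, 0, 0, 0, 0],
    [-0.4, 0.9, 0, 0, 0, 0],
    [-0.4, 0.9, 0, 0, 0, 0],
    [-0.4, 0.9, 0, 0, 0, 0]
  ]
}}

```text
t: 1.1
ee_pos: [0.3642, -0.2751, 0.2985]
ee_rot: [3.141, 0.0, 3.141]
contact_force: [1.7, 0.2, 0.5]
grip_width: 0.0851
grasp_force: 0.0
```

Run:
```python
from h import *
T=cam("top");S=cam("scene")
print("tip",ray(T,402,225.5,.218),ray(S,179.8,135,.216))
print("washer",ray(T,399.4,226.6,.17),ray(S,181.9,155,.17))
```

```text
tip [ 0.51259439 -0.22896136  0.218     ] [ 0.51842987 -0.23120905  0.216     ]
washer [ 0.51734271 -0.23308339  0.17      ] [ 0.52449547 -0.22808456  0.17      ]
```

Request:
{"fn": "play_rows", "kwargs": {
  "targets": [
    [-0.38, 0.92, 0, 0, 0, 0],
    [-0.38, 0.92, 0, 0, 0, 0],
    [-0.38, 0.92, 0, 0, 0, 0],
    [-0.38, 0.92, 0, 0, 0, 0],
    [-0.38, 0.92, 0.2, 0, 0, 0],
    [-0.38, 0.92, 0.6, 0, 0, 0],
    [-0.38, 0.92, 0.8, 0, 0, 0],
    [-0.38, 0.9, 0.8, 0, 0, 0],
    [-0.38, 0.8, 0.6, 0, 0, 0],
    [-0.3, 0.6, 0.3, 0, 0, 0]
  ]
}}

```text
t: 2.1
ee_pos: [0.537, 0.1323, 0.154]
ee_rot: [-3.14, -0.003, -3.141]
contact_force: [0.2, 0.1, -0.0]
grip_width: 0.0856
grasp_force: 0.0
```

Request:
{"fn": "play_rows", "kwargs": {
  "targets": [
    [0, 0, 0, 0, 0, 0],
    [0, 0, 0, 0, 0, 0]
  ]
}}

```text
t: 2.3
ee_pos: [0.5374, 0.1313, 0.1558]
ee_rot: [-3.14, -0.002, -3.14]
contact_force: [-0.8, -0.4, -0.3]
grip_width: 0.0855
grasp_force: 0.0
```

Run:
```python
from h import *
c=cam("wrist"); im=get_image("wrist"); save("w1",im); print(get_obs()["ee_pos"],c[2]); print(proj(c,[.56,.188,.033]),proj(c,[.538,.305,.024]))
```

```text
[0.53751058 0.13079464 0.15658778] [0.45994512 0.13078658 0.3328563 ]
[336.52476052 216.75527624] [443.85277874 195.02359892]
```

View pics/w1.png

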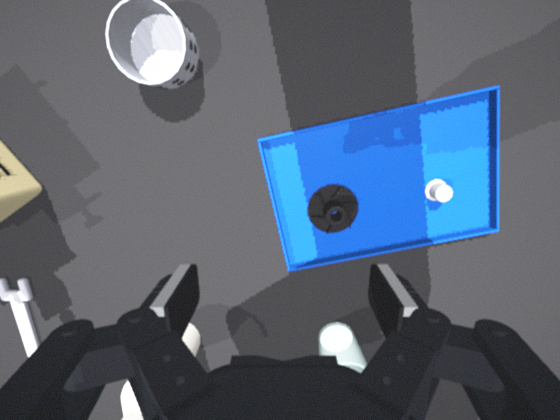

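The wrist view shows the impeller hub top at about (336,213) and the cap top at about (445,193), both clear of anything else.

Run:
```python
from h import *
c=cam("wrist"); im=get_image("wrist"); print(get_obs()["ee_pos"])
hsv=cv2.cvtColor(im,cv2.COLOR_RGB2HSV)
m=((hsv[...,2]<75)&(hsv[...,1]<150)).astype(np.uint8)[175:245,300:370]
n,l,s,ct=cv2.connectedComponentsWithStats(m)
i=1+s[1:,4].argmax();u,v=ct[i]+[300,175];print(s[i],u,v,"disc",ray(c,u,v,.006))
g=cv2.resize(im[170:250,290:370],(560,560),interpolation=2); g=np.clip(g.astype(int)*2,0,255).astype(np.uint8)
save("z2",g)
m=((hsv[...,2]>140)&(hsv[...,1]<60)).astype(np.uint8)[165:215,415:465]
n,l,s,ct=cv2.connectedComponentsWithStats(m)
i=1+s[1:,4].argmax();u,v=ct[i]+[415,165];print(s[i],u,v,"cap",ray(c,u,v,.016))
```

```text
[0.53766278 0.13046472 0.15717134]
[   9   10   48   46 1697] 332.5391868002357 207.6328815556865 disc [0.55839562 0.18766928 0.006     ]
[ 10  14  28  23 475] 438.1957894736842 190.05684210526317 cap [0.5349865  0.30245383 0.016     ]
```

View pics/z2.png

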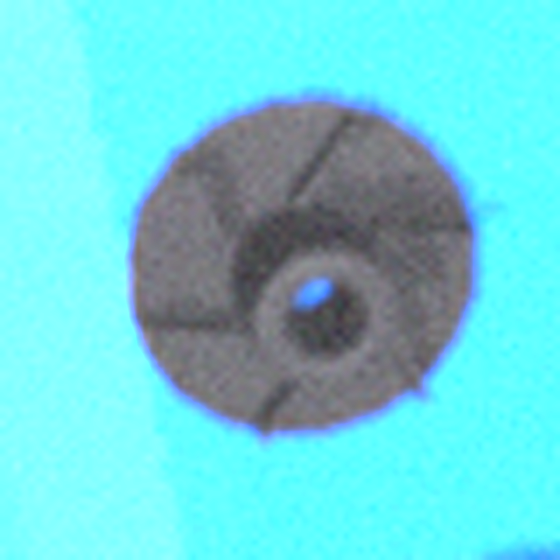

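Request:
{"fn": "play_rows", "kwargs": {
  "targets": [
    [-0.21, 0.57, 0.2, 0, 0, 0],
    [-0.21, 0.57, 0.4, 0, 0, 0],
    [0, 0, 0.5, 0, 0, 0],
    [0, 0, 0.5, 0, 0, 0],
    [0, 0, 0.4, 0, 0, 0],
    [0, 0, 0.2, 0, 0, 0],
    [0, 0, 0, 0, 0, 0],
    [0, 0, 0, 0, 0, 0],
    [0, 0, 0, 0, 0, 0]
  ],
  "grip": 60
}}

```text
t: 3.3
ee_pos: [0.5597, 0.1882, 0.0484]
ee_rot: [3.14, 0.002, 3.142]
contact_force: [-0.9, 0.4, 0.4]
grip_width: 0.0514
grasp_force: 0.0
```

Request:
{"fn": "play_rows", "kwargs": {
  "targets": [
    [0.02, 0, 0.3, 0, 0, 0],
    [0, 0, 0.24, 0, 0, 0],
    [0, 0, 0.1, 0, 0, 0],
    [0, 0, 0, 0, 0, 0],
    [0, 0, 0, 0, 0, 0]
  ]
}}

```text
t: 3.8
ee_pos: [0.5581, 0.188, 0.0152]
ee_rot: [-3.142, 0.0, -3.141]
contact_force: [0.6, -0.1, 0.3]
grip_width: 0.0512
grasp_force: 0.0
```

Request:
{"fn": "play_rows", "kwargs": {
  "targets": [
    [0, 0, 0, 0, 0, 0],
    [0, 0, 0, 0, 0, 0],
    [0, 0, 0, 0, 0, 0],
    [0, 0, 0, 0, 0, 0],
    [0, 0, 0, 0, 0, 0],
    [0, 0, 0, 0, 0, 0],
    [0, 0, 0, 0, 0, 0]
  ],
  "grip": 10,
  "grip_force": 25
}}

```text
t: 4.5
ee_pos: [0.5579, 0.188, 0.0149]
ee_rot: [3.142, 0.0, -3.141]
contact_force: [-0.0, 0.3, 0.1]
grip_width: 0.009
grasp_force: 0.0
```

Run:
```python
from h import *
c=cam("wrist"); save("w2",get_image("wrist")); print(get_obs()["ee_pos"],proj(c,get_obs()["ee_pos"]),get_obs()["grip_width"])
T=get_image("scene"); save("s2",cv2.resize(T[200:330,270:470],(800,520),interpolation=2))
```

```text
[0.55782307 0.18790116 0.01486125] [284.1996549  243.18837708] 0.008514763094664953
```

View pics/w2.png

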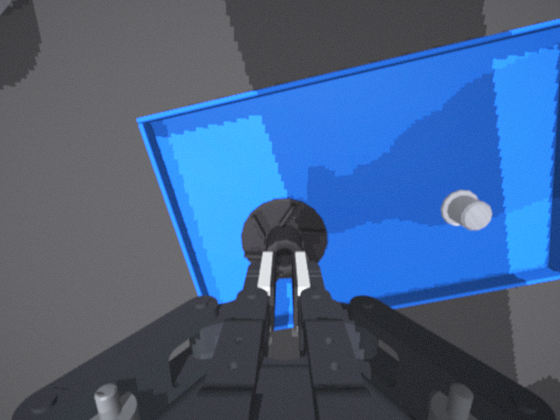

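View pics/s2.png

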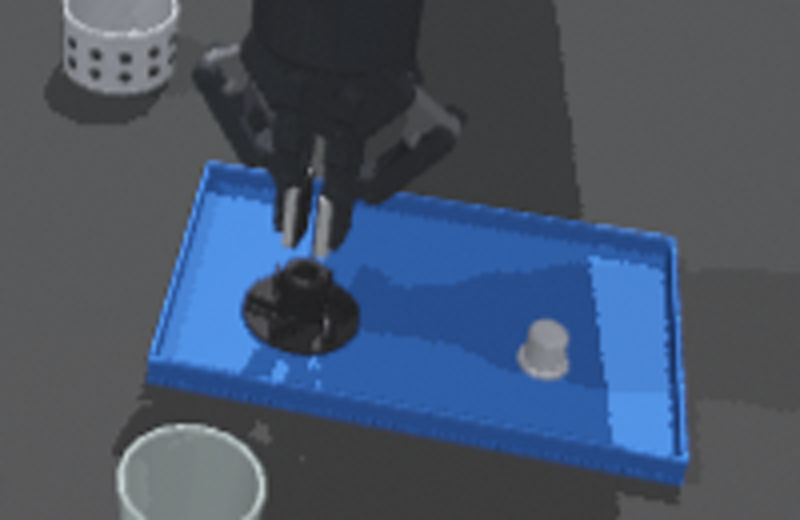

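Run:
```python
from h import *
c=cam("wrist");S=cam("scene");T=cam("top")
print("disc",ray(c,285,237,.006),"hub",ray(c,284,247,.033),"cap top",ray(c,476,214,.024))
print("scene disc",ray(S,270+301/4,200+312/4,.006),"hubtop",ray(S,270+304/4,200+271/4,.033),"cap",ray(S,270+546/4,200+332/4,.024),ray(S,407,283,.024))
print("top disc", ray(T,219.5,217.5,.006))
print("scene proj tcp",(proj(S,get_obs()["ee_pos"])-[270,200])*4, "wrist tip px->", ray(c,284,255,.015), ray(c,284,258,.035))
print("hub px exp", proj(c,[.558,.188,.033]),(proj(S,[.558,.188,.033])-[270,200])*4)
print(get_obs())
```

```text
disc [0.55709385 0.18844428 0.006     ] hub [0.55227546 0.1876921  0.033     ] cap top [0.53475711 0.30357449 0.024     ]
scene disc [0.56330336 0.19053865 0.006     ] hubtop [0.562752   0.18950543 0.033     ] cap [0.5406432  0.30623362 0.024     ] [0.5401989  0.30709561 0.024     ]
top disc [0.5613762  0.18912366 0.006     ]
scene proj tcp [301.29547495 290.86126105] wrist tip px-> [0.56626727 0.18773686 0.015     ] [0.55846333 0.18768706 0.035     ]
hub px exp [284.51514276 255.7813944 ] [304.405409   264.36315681]
{'t': 4.6, 'joints': array([ 6.56819452e-01,  3.96189270e-01, -3.99661855e-01, -2.49649786e-06,
       -7.74975787e-01, -2.22756146e+00]), 'joint_velocities': array([-0.00158322,  0.00147331, -0.00097989,  0.00011136, -0.00016246,
        0.00108888]), 'tau': array([-1.10509412e-03, -5.36657310e+01,  2.18450367e+01,  5.16437799e+00,
       -1.04032068e-03,  2.79221945e-05]), 'ee_pos': array([0.55784095, 0.18791747, 0.01487532]), 'ee_rot': array([-3.14157536e+00, -2.52896333e-05, -3.14154012e+00]), 'contact_force': array([ 0.15622161, -0.13846912, -0.0705024 ]), 'torque': array([ 0.00122606, -0.02271575, -0.00039314]), 'grasp_force': 0.0, 'grip_width': 0.008355201296961042}
```

The wrist and scene views show the shut fingertips above the hub top. The hub is at (284,247) in the wrist view, and the tips sit about 20 mm higher than the nominal TCP. I'll reopen, go lower in small steps while watching the force, and grip again.

Request:
{"fn": "play_rows", "kwargs": {
  "targets": [
    [0, 0, 0, 0, 0, 0],
    [0, 0, 0, 0, 0, 0],
    [0, 0, 0, 0, 0, 0],
    [0, 0, 0, 0, 0, 0],
    [0, 0, 0, 0, 0, 0],
    [0, 0, 0.06, 0, 0, 0],
    [0, 0, 0.06, 0, 0, 0],
    [0, 0, 0, 0, 0, 0]
  ],
  "grip": 60
}}

```text
t: 5.4
ee_pos: [0.5575, 0.1877, 0.0083]
ee_rot: [-3.141, -0.001, 3.142]
contact_force: [-0.2, -0.5, 0.0]
grip_width: 0.0516
grasp_force: 0.0
```

Request:
{"fn": "play_rows", "kwargs": {
  "targets": [
    [0, 0, 0.06, 0, 0, 0],
    [0, 0, 0.06, 0, 0, 0],
    [0, 0, 0, 0, 0, 0]
  ]
}}

```text
t: 5.7
ee_pos: [0.5575, 0.1877, 0.0023]
ee_rot: [-3.141, -0.001, 3.142]
contact_force: [0.4, 0.1, 0.6]
grip_width: 0.0513
grasp_force: 0.0
```

Request:
{"fn": "play_rows", "kwargs": {
  "targets": [
    [0, 0, 0.06, 0, 0, 0],
    [0, 0, 0.04, 0, 0, 0],
    [0, 0, 0, 0, 0, 0]
  ]
}}

```text
t: 6.0
ee_pos: [0.5576, 0.1878, -0.0025]
ee_rot: [-3.141, -0.0, 3.142]
contact_force: [-1.6, -0.7, -0.5]
grip_width: 0.0514
grasp_force: 0.0
```

Request:
{"fn": "play_rows", "kwargs": {
  "targets": [
    [0, 0, 0, 0, 0, 0],
    [0, 0, 0, 0, 0, 0],
    [0, 0, 0, 0, 0, 0],
    [0, 0, 0, 0, 0, 0],
    [0, 0, 0, 0, 0, 0],
    [0, 0, 0, 0, 0, 0],
    [0, 0, 0, 0, 0, 0]
  ],
  "grip": 10
}}

```text
t: 6.7
ee_pos: [0.5587, 0.1883, -0.001]
ee_rot: [3.141, 0.002, -3.141]
contact_force: [0.3, -0.8, 6.1]
grip_width: 0.0085
grasp_force: 3.1
```

The fingers shut again without taking the hub, this time with a 6 N upward push, so I'll look before moving.

Run:
```python
from h import *
w=get_image("wrist");s=get_image("scene")
a=cv2.resize(w[190:320,220:350],(400,400),interpolation=2);b=cv2.resize(s[215:305,305:395],(400,400),interpolation=2)
g=np.hstack([a,b]).astype(int)*2
save("z3",np.clip(g,0,255).astype(np.uint8)); o=get_obs(); print(o["ee_pos"],o["grasp_force"])
```

```text
[ 0.55871128  0.18829577 -0.00102882] 3.1032361772470907
```

View pics/z3.png

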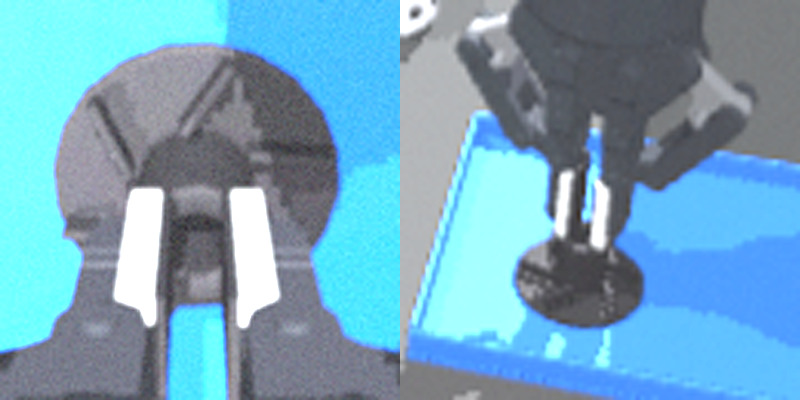

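The right half shows both fingertips resting on the hub top. So the tips are about 34 mm above the reported TCP height. I'll lift, open, and go about 17 mm lower.

Request:
{"fn": "play_rows", "kwargs": {
  "targets": [
    [0, 0, -0.1, 0, 0, 0],
    [0, 0, 0, 0, 0, 0],
    [0, 0, 0, 0, 0, 0],
    [0, 0, 0, 0, 0, 0],
    [0, 0, 0, 0, 0, 0],
    [0, 0, 0.1, 0, 0, 0],
    [0, 0, 0.1, 0, 0, 0],
    [0, 0, 0, 0, 0, 0]
  ],
  "grip": 60
}}

```text
t: 7.6
ee_pos: [0.5572, 0.1875, -0.0082]
ee_rot: [-3.141, -0.001, 3.141]
contact_force: [-0.6, -0.5, -0.6]
grip_width: 0.0511
grasp_force: 0.0
```

Request:
{"fn": "play_rows", "kwargs": {
  "targets": [
    [0, 0, 0.1, 0, 0, 0],
    [0, 0, 0.08, 0, 0, 0],
    [0, 0, 0, 0, 0, 0]
  ]
}}

```text
t: 7.9
ee_pos: [0.5574, 0.1876, -0.0169]
ee_rot: [-3.141, -0.001, 3.141]
contact_force: [0.6, 0.2, 0.4]
grip_width: 0.051
grasp_force: 0.0
```

Request:
{"fn": "play_rows", "kwargs": {
  "targets": [
    [0, 0, 0, 0, 0, 0],
    [0, 0, 0, 0, 0, 0],
    [0, 0, 0, 0, 0, 0],
    [0, 0, 0, 0, 0, 0],
    [0, 0, 0, 0, 0, 0],
    [0, 0, 0, 0, 0, 0]
  ],
  "grip": 10
}}

```text
t: 8.5
ee_pos: [0.5581, 0.188, -0.0159]
ee_rot: [3.141, 0.0, -3.141]
contact_force: [0.4, -0.1, 2.3]
grip_width: 0.0222
grasp_force: 24.7
```

Request:
{"fn": "play_rows", "kwargs": {
  "targets": [
    [0, 0, -0.2, 0, 0, 0],
    [0, 0, -0.5, 0, 0, 0],
    [0, 0, -0.8, 0, 0, 0],
    [0, 0, -0.9, 0, 0, 0],
    [0, 0, -0.9, 0, 0, 0],
    [0, -0.2, -0.8, 0, 0, 0],
    [0.1, -0.5, -0.6, 0, 0, 0],
    [0.1, -0.7, -0.3, 0, 0, 0],
    [0.1, -0.8, 0, 0, 0, 0],
    [0.1, -0.8, 0, 0, 0, 0]
  ],
  "grip_force": 40
}}

```text
t: 9.5
ee_pos: [0.5373, 0.0369, 0.2352]
ee_rot: [3.141, 0.001, -3.141]
contact_force: [-0.6, -0.2, -0.8]
grip_width: 0.0219
grasp_force: 39.2
```

Request:
{"fn": "play_rows", "kwargs": {
  "targets": [
    [0.1, -0.8, 0, 0, 0, 0],
    [0.1, -0.8, 0, 0, 0, 0],
    [0.1, -0.8, 0, 0, 0, 0],
    [0.1, -0.8, 0, 0, 0, 0],
    [0, -0.5, 0, 0, 0, 0],
    [0, -0.3, 0, 0, 0, 0],
    [0, 0, 0, 0, 0, 0],
    [0, 0, 0, 0, 0, 0],
    [0, 0, 0, 0, 0, 0]
  ]
}}

```text
t: 10.4
ee_pos: [0.5179, -0.1613, 0.234]
ee_rot: [3.141, -0.0, -3.141]
contact_force: [-0.1, 0.2, -1.1]
grip_width: 0.0219
grasp_force: 39.3
```

Run:
```python
from h import *
o=get_obs(); c=cam("wrist"); w=get_image("wrist"); save("w4",w); print(o["ee_pos"],o["ee_rot"],o["grip_width"],proj(c,[.518,-.23,.218]),proj(c,[.518,-.23,.17]))
print("bore px exp",proj(c,o["ee_pos"]+np.array([0,0,.049])))
```

```text
[ 0.51791743 -0.16126857  0.23395943] [ 3.14139666e+00 -1.73226059e-05 -3.14074242e+00] 0.0218702959779269 [187.20526884 234.25341919] [204.56604979 213.40739387]
bore px exp [284.62789186 283.19798648]
```

View pics/w4.png

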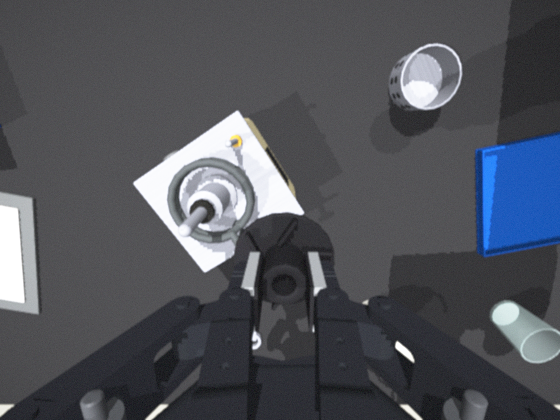

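The impeller is held square. Its bore is at (285,284), which is the predicted tool axis. The shaft tip is at about (184,230) and the washer at (203,209).

Run:
```python
from h import *
c=cam("wrist"); im=cv2.imread("pics/w4.png")[:,:,::-1]
for n,u,v,z in(("tip",185,229,.216),("tip2",186,230,.216),("washer",203.5,209.5,.17),("washtop",203.5,211,.170)): print(n,ray(c,u,v,z))
g=cv2.cvtColor(im,cv2.COLOR_RGB2GRAY)
print(g[222:242,174:200])
```

```text
tip [ 0.5148843  -0.23178391  0.216     ]
tip2 [ 0.51564599 -0.23114785  0.216     ]
washer [ 0.51456135 -0.23053946  0.17      ]
washtop [ 0.51591616 -0.23064973  0.17      ]
[[228 160 141 145 143 140 132 123 131 156 178 189 189 186 181 177 177 168
  163 152 147 134 126 112 101 103]
 [243 198 146 141 149 143 140 147 163 181 190 191 190 183 178 173 169 162
  153 143 134 129 113 107 117 159]
 [250 235 177 140 140 148 160 179 202 213 214 211 195 189 175 170 162 159
  147 140 129 118 106 113 165 231]
 [251 249 228 172 145 159 192 222 232 235 236 229 221 199 172 164 158 147
  136 133 119 109 105 130 210 250]
 [251 252 249 229 183 195 229 242 246 246 244 240 233 217 190 178 159 140
  130 119 108 101 105 136 204 245]
 [251 252 252 248 230 233 247 251 251 249 244 244 242 231 215 192 161 136
  128 111 102 100 106 120 157 203]
 [251 252 252 250 242 246 251 251 251 250 248 249 245 236 225 202 172 138
  112 103  99 110 120 124 122 135]
 [251 252 252 249 243 249 251 248 248 250 252 251 247 239 227 206 178 136
  107  94 105 122 131 135 126 121]
 [251 252 251 249 243 249 250 248 249 250 253 252 24
[... 556 characters left out ...]
47 133 137
  147 151 151 150 149 145 142 137]
 [117 188 243 250 251 249 244 237 229 224 217 213 204 196 196 203 178 146
  133 139 148 147 152 154 154 150]
 [ 88 131 208 247 252 251 249 248 244 237 236 235 236 236 240 246 234 196
  158 137 136 140 146 151 153 154]
 [ 83  99 153 231 251 251 251 250 249 249 249 249 249 250 250 252 251 245
  224 187 141 131 133 143 143 147]
 [ 86  83 105 171 234 250 251 250 250 250 250 250 251 251 251 251 252 252
  252 240 198 162 147 133 130 134]
 [ 85  82  81 113 174 236 251 251 250 250 250 250 250 251 251 251 252 252
  252 250 240 232 219 172 137 132]
 [ 84  85  82  86 120 187 241 251 251 251 250 251 251 252 251 252 252 251
  251 251 251 252 251 233 190 163]]
```

Request:
{"fn": "play_rows", "kwargs": {
  "targets": [
    [0.05, -0.3, 0, 0, 0, 0],
    [0, -0.5, 0, 0, 0, 0],
    [0, -0.4, 0.1, 0, 0, 0],
    [0, -0.2, 0.2, 0, 0, 0],
    [0, 0, 0.2, 0, 0, 0],
    [0, 0, 0.06, 0, 0, 0],
    [0, 0, 0, 0, 0, 0],
    [0, 0, 0, 0, 0, 0]
  ]
}}

```text
t: 11.25
ee_pos: [0.5156, -0.2316, 0.2061]
ee_rot: [-3.141, 0.0, -3.141]
contact_force: [0.0, -0.4, -0.4]
grip_width: 0.0216
grasp_force: 39.3
```

Run:
```python
from h import *
print(get_obs()["ee_pos"],get_obs()["contact_force"])
```

```text
[ 0.51557173 -0.23161792  0.20613558] [ 0.01726361 -0.42512085 -0.3811716 ]
```

Request:
{"fn": "play_rows", "kwargs": {
  "targets": [
    [0, 0, 0.06, 0, 0, 0],
    [0, 0, 0.06, 0, 0, 0],
    [0, 0, 0.06, 0, 0, 0],
    [0, 0, 0, 0, 0, 0]
  ]
}}

```text
t: 11.65
ee_pos: [0.5151, -0.2319, 0.1964]
ee_rot: [3.141, -0.001, -3.141]
contact_force: [0.4, 0.4, -0.1]
grip_width: 0.0216
grasp_force: 39.3
```

Request:
{"fn": "play_rows", "kwargs": {
  "targets": [
    [0, 0, 0.06, 0, 0, 0],
    [0, 0, 0.06, 0, 0, 0],
    [0, 0, 0, 0, 0, 0]
  ]
}}

```text
t: 11.95
ee_pos: [0.5151, -0.232, 0.1903]
ee_rot: [3.141, -0.001, 3.142]
contact_force: [-1.0, -0.5, -0.8]
grip_width: 0.0219
grasp_force: 39.3
```

Request:
{"fn": "play_rows", "kwargs": {
  "targets": [
    [0, 0, 0.08, 0, 0, 0],
    [0, 0, 0.1, 0, 0, 0],
    [0, 0, 0.1, 0, 0, 0],
    [0, 0, 0.1, 0, 0, 0],
    [0, 0, 0.1, 0, 0, 0],
    [0, 0, 0.1, 0, 0, 0],
    [0, 0, 0, 0, 0, 0]
  ]
}}

```text
t: 12.65
ee_pos: [0.5149, -0.232, 0.161]
ee_rot: [3.141, -0.001, 3.142]
contact_force: [-0.0, 0.4, 0.2]
grip_width: 0.0217
grasp_force: 39.3
```

Request:
{"fn": "play_rows", "kwargs": {
  "targets": [
    [0, 0, 0.05, 0, 0, 0],
    [0, 0, 0.05, 0, 0, 0],
    [0, 0, 0, 0, 0, 0]
  ]
}}

```text
t: 12.95
ee_pos: [0.5152, -0.232, 0.1566]
ee_rot: [3.141, -0.0, -3.142]
contact_force: [-0.8, -1.2, -0.7]
grip_width: 0.0217
grasp_force: 39.3
```

Request:
{"fn": "play_rows", "kwargs": {
  "targets": [
    [0, 0, 0.04, 0, 0, 0],
    [0, 0, 0.04, 0, 0, 0],
    [0, 0, 0, 0, 0, 0]
  ]
}}

```text
t: 13.25
ee_pos: [0.5152, -0.232, 0.1526]
ee_rot: [3.141, -0.0, -3.142]
contact_force: [0.2, 0.1, -1.3]
grip_width: 0.0222
grasp_force: 39.3
```

Request:
{"fn": "play_rows", "kwargs": {
  "targets": [
    [0, 0, 0.03, 0, 0, 0],
    [0, 0, 0, 0, 0, 0],
    [0, 0, 0, 0, 0, 0]
  ]
}}

```text
t: 13.55
ee_pos: [0.5154, -0.2321, 0.1514]
ee_rot: [-3.142, 0.0, -3.141]
contact_force: [0.5, 0.5, -0.1]
grip_width: 0.0219
grasp_force: 39.3
```

Request:
{"fn": "play_rows", "kwargs": {
  "targets": [
    [0, 0, 0.02, 0, 0, 0],
    [0, 0, 0, 0, 0, 0],
    [0, 0, 0, 0, 0, 0]
  ]
}}

```text
t: 13.85
ee_pos: [0.5155, -0.2321, 0.1507]
ee_rot: [-3.141, 0.0, -3.141]
contact_force: [-0.5, -0.4, 1.4]
grip_width: 0.0219
grasp_force: 39.5
```

Request:
{"fn": "play_rows", "kwargs": {
  "targets": [
    [0, 0, 0.02, 0, 0, 0],
    [0, 0, 0, 0, 0, 0],
    [0, 0, 0, 0, 0, 0]
  ]
}}

```text
t: 14.15
ee_pos: [0.5156, -0.2322, 0.15]
ee_rot: [-3.141, 0.001, -3.141]
contact_force: [-2.1, 1.0, 5.4]
grip_width: 0.022
grasp_force: 39.9
```

Request:
{"fn": "play_rows", "kwargs": {
  "targets": [
    [0, 0, -0.02, 0, 0, 0],
    [0, 0, 0, 0, 0, 0],
    [0, 0, 0, 0, 0, 0],
    [0, 0, 0, 0, 0, 0],
    [0, 0, 0, 0, 0, 0],
    [0, 0, 0, 0, 0, 0],
    [0, 0, -0.3, 0, 0, 0],
    [0, 0, -0.6, 0, 0, 0],
    [0, 0, -0.7, 0, 0, 0],
    [0, 0.3, -0.4, 0, 0, 0]
  ],
  "grip": 60
}}

```text
t: 15.15
ee_pos: [0.5161, -0.2182, 0.253]
ee_rot: [-3.14, 0.002, 3.141]
contact_force: [-0.2, -0.4, -0.2]
grip_width: 0.0517
grasp_force: 0.0
```

Request:
{"fn": "play_rows", "kwargs": {
  "targets": [
    [0, 0.6, 0, 0, 0, 0],
    [-0.05, 0.9, 0, 0, 0, 0],
    [-0.05, 0.98, 0, 0, 0, 0],
    [-0.05, 0.98, 0, 0, 0, 0],
    [-0.05, 0.98, 0, 0, 0, 0],
    [-0.05, 0.98, 0, 0, 0, 0],
    [-0.05, 0.98, 0.3, 0, 0, 0],
    [-0.05, 0.98, 0.5, 0, 0, 0],
    [-0.05, 0.98, 0.6, 0, 0, 0],
    [0, 0.98, 0.6, 0, 0, 0]
  ]
}}

```text
t: 16.15
ee_pos: [0.5347, 0.2335, 0.1603]
ee_rot: [3.141, 0.001, -3.141]
contact_force: [1.4, -0.8, 1.1]
grip_width: 0.051
grasp_force: 0.0
```

Request:
{"fn": "play_rows", "kwargs": {
  "targets": [
    [0, 0.6, 0.4, 0, 0, 0],
    [0, 0.4, 0.2, 0, 0, 0],
    [0, 0, 0, 0, 0, 0],
    [0, 0, 0, 0, 0, 0]
  ]
}}

```text
t: 16.55
ee_pos: [0.5348, 0.2814, 0.131]
ee_rot: [-3.141, -0.0, -3.141]
contact_force: [0.2, -0.3, 0.8]
grip_width: 0.051
grasp_force: 0.0
```

Run:
```python
from h import *
c=cam("wrist"); w=get_image("wrist"); save("w5",w); o=get_obs();print(o["ee_pos"],o["contact_force"],proj(c,[.535,.303,.024]))
u0,v0=proj(c,[.535,.303,.024]).astype(int)
hsv=cv2.cvtColor(w,cv2.COLOR_RGB2HSV)
m=((hsv[...,2]>100)&(hsv[...,1]<70)).astype(np.uint8)
n,l,s,ct=cv2.connectedComponentsWithStats(m)
for i in range(1,n):
    if s[i,4]>100 and abs(ct[i]-[u0,v0]).max()<60: print(s[i],ct[i],ray(c,*ct[i],.016))
save("z5",cv2.resize(w[v0-60:v0+60,u0-80:u0+80],(800,600),interpolation=2))
```

```text
[0.53506798 0.28104449 0.13158697] [-0.44833514 -0.26978188  0.03765843] [305.42642534 200.32697844]
[295 186  23  24 423] [306.33806147 197.46572104] [0.5341399  0.30449624 0.016     ]
```

Request:
{"fn": "play_rows", "kwargs": {
  "targets": [
    [0, 0.25, 0.3, 0, 0, 0],
    [0, 0.2, 0.5, 0, 0, 0],
    [0, 0, 0.6, 0, 0, 0],
    [0, 0, 0.5, 0, 0, 0],
    [0, 0, 0.4, 0, 0, 0],
    [0, 0, 0.15, 0, 0, 0],
    [0, 0, 0, 0, 0, 0],
    [0, 0, 0, 0, 0, 0]
  ]
}}

```text
t: 17.4
ee_pos: [0.5354, 0.3042, 0.0094]
ee_rot: [3.141, 0.001, 3.142]
contact_force: [0.5, 0.4, -0.3]
grip_width: 0.0517
grasp_force: 0.0
```

Run:
```python
from h import *
c=cam("wrist"); w=get_image("wrist"); o=get_obs();print(o["ee_pos"],o["contact_force"])
u0,v0=proj(c,[.5345,.3035,.024])
hsv=cv2.cvtColor(w,cv2.COLOR_RGB2HSV)
print(u0,v0)
m=((hsv[...,2]>100)&(hsv[...,1]<70)).astype(np.uint8)
n,l,s,ct=cv2.connectedComponentsWithStats(m)
for i in range(1,n):
    if s[i,4]>100 and abs(ct[i]-[u0,v0]).max()<70: print(s[i],ct[i],ray(c,*ct[i],.016))
v0=int(v0);u0=int(u0);save("z6",cv2.resize(w[v0-60:v0+60,u0-80:u0+80],(800,600),interpolation=2))
```

```text
[0.53555025 0.30442126 0.00969746] [-0.64332723  0.05000173  0.71673848]
283.22559606873966 251.57315091446318
[ 268  225   36   42 1170] [285.6974359  245.01794872] [0.53374978 0.3050735  0.016     ]
[203 255  27  46 477] [215.76100629 277.6163522 ] [0.55700953 0.259145   0.016     ]
[338 256  26  45 473] [351.13319239 277.65539112] [0.55718118 0.34815389 0.016     ]
```

View pics/z6.png

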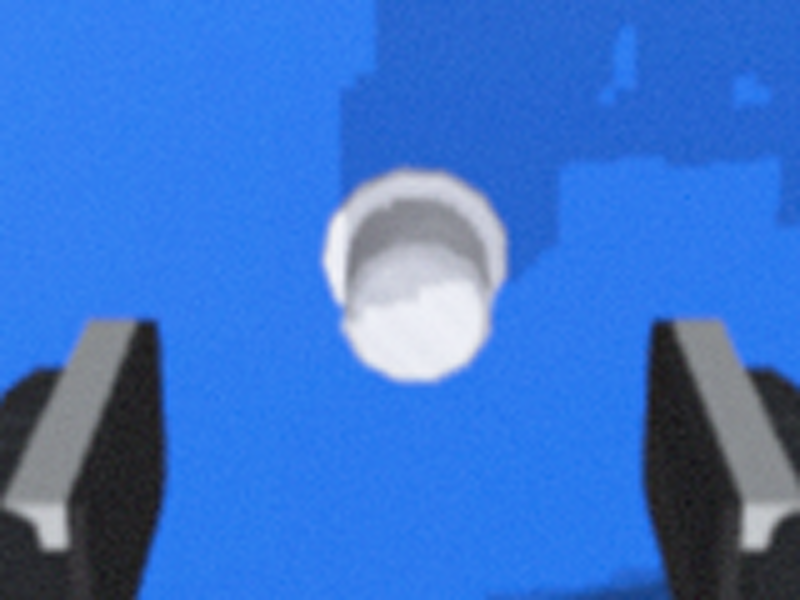

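The cap stands centred between the open fingers, its dome top at about (418,312) in the crop, (287,253) in the full picture. I'll go down and grip it.

Request:
{"fn": "play_rows", "kwargs": {
  "targets": [
    [0, 0.01, 0.2, 0, 0, 0],
    [0, 0, 0.2, 0, 0, 0],
    [0, 0, 0.15, 0, 0, 0],
    [0, 0, 0.06, 0, 0, 0],
    [0, 0, 0, 0, 0, 0],
    [0, 0, 0, 0, 0, 0]
  ]
}}

```text
t: 18.05
ee_pos: [0.5348, 0.3044, -0.0222]
ee_rot: [-3.141, -0.0, -3.141]
contact_force: [0.2, -0.7, 0.2]
grip_width: 0.0511
grasp_force: 0.0
```

Request:
{"fn": "play_rows", "kwargs": {
  "targets": [
    [0, 0, 0, 0, 0, 0],
    [0, 0, 0, 0, 0, 0],
    [0, 0, 0, 0, 0, 0],
    [0, 0, 0, 0, 0, 0],
    [0, 0, 0, 0, 0, 0],
    [0, 0, 0, 0, 0, 0],
    [0, 0, 0, 0, 0, 0]
  ],
  "grip": 5,
  "grip_force": 60
}}

```text
t: 18.75
ee_pos: [0.535, 0.3046, -0.0216]
ee_rot: [3.141, 0.001, -3.141]
contact_force: [-0.8, 0.3, 5.5]
grip_width: 0.0158
grasp_force: 58.9
```

Request:
{"fn": "play_rows", "kwargs": {
  "targets": [
    [0, 0, -0.2, 0, 0, 0],
    [0, 0, -0.5, 0, 0, 0],
    [0, 0, -0.8, 0, 0, 0],
    [0, 0, -0.9, 0, 0, 0],
    [0, -0.2, -0.9, 0, 0, 0],
    [0, -0.4, -0.9, 0, 0, 0],
    [0.05, -0.7, -0.5, 0, 0, 0],
    [0.05, -0.9, -0.2, 0, 0, 0],
    [0.05, -0.95, 0, 0, 0, 0],
    [0.05, -0.95, 0, 0, 0, 0]
  ]
}}

```text
t: 19.75
ee_pos: [0.5242, 0.098, 0.2239]
ee_rot: [3.141, 0.001, -3.141]
contact_force: [1.6, -0.7, -0.1]
grip_width: 0.0156
grasp_force: 58.6
```

Request:
{"fn": "play_rows", "kwargs": {
  "targets": [
    [0.05, -0.95, 0, 0, 0, 0],
    [0.05, -0.95, 0, 0, 0, 0],
    [0.05, -0.95, 0, 0, 0, 0],
    [0.04, -0.95, 0, 0, 0, 0],
    [0, -0.95, 0, 0, 0, 0],
    [0, -0.75, 0, 0, 0, 0],
    [0, -0.5, 0, 0, 0, 0],
    [0, 0, 0, 0, 0, 0],
    [0, 0, 0, 0, 0, 0]
  ]
}}

```text
t: 20.65
ee_pos: [0.5148, -0.201, 0.2229]
ee_rot: [3.141, -0.0, 3.14]
contact_force: [0.4, 0.1, -1.2]
grip_width: 0.016
grasp_force: 58.7
```

Run:
```python
from h import *
c=cam("wrist"); w=get_image("wrist"); o=get_obs();print(o["ee_pos"],o["contact_force"],o["grip_width"]); save("w7",w)
e=o["ee_pos"]; P=e+np.array([0,0,.0455]); print("expected domtop",proj(c,P))
g=cv2.cvtColor(w,cv2.COLOR_RGB2GRAY); u,v=proj(c,P).astype(int)
print(g[v-22:v+22:1,u-20:u+21:2])
for z in(.218,.2): print(proj(c,[.5153,-.232,z]))
```

```text
[ 0.51497336 -0.20038996  0.2229472 ] [-0.80262945  0.27340207  0.01940246] 0.016480740509989607
expected domtop [285.84381634 279.90929301]
[[ 81  31 123 128 147 154 157 162 163 167 167 166 160 158 149 148 190  87
   41 155 165]
 [ 70  36 104 122 151 151 158 163 164 164 165 171 163 160 147 144 165  81
   46 147 167]
 [ 68  33  92 134 152 152 158 160 165 169 170 169 167 163 153 144 145  72
   33 128 167]
 [ 58  33  72 141 150 153 160 167 169 169 172 172 167 161 157 147 128  60
   40 117 165]
 [ 51  27  69 142 148 159 162 165 173 174 171 167 166 160 152 147 130  51
   37 111 166]
 [ 44  27  77 141 150 157 160 168 173 171 163 162 155 158 153 151 130  41
   38 102 167]
 [ 34  35  79 137 147 156 164 174 174 169 148 145 140 153 149 147 126  42
   34 101 167]
 [ 38  32  76 120 144 157 165 188 187 182 164 158 153 151 152 147 128  41
   34  94 167]
 [ 40  22  75 103 148 162 188 215 216 219 211 207 196 165 153 140 131  48
   32  87 165]
 [ 36  26  72 100 153 189 217 231 233 231 231 228 222 199 165 142 135  57
   39  73 161]
 [ 34  24  75 103 175 221 230 231 235 233 231 228 226 222 197 154 136
[... 2313 characters left out ...]
0  29
   17  48  61]
 [ 31  28 169 241 235 228 227 236 237 241 241 241 235 199 120  55  53  30
   24  50  63]
 [ 32  26 166 241 240 238 232 232 233 234 239 238 200 116  58  48  50  33
   21  51  55]
 [ 28  27 165 242 239 242 237 222 192 195 199 198 126  57  49  48  47  34
   19  49  56]
 [ 31  21 160 242 241 240 240 214 103 112 114 110  66  51  46  56  52  35
   24  51  50]
 [ 29  25 157 241 240 242 241 216  63  74  71  65  51  50  49  48  53  34
   24  51  56]
 [ 25  32 154 242 239 240 241 220  62  79  75  71  48  49  49  45  53  40
   21  52  50]
 [ 22  29 155 241 239 240 240 219  64  72  76  73  47  53  47  52  51  35
   21  48  55]]
[238.22438138 241.16436671]
[241.82686204 231.37609251]
```

The cap is held on the tool axis: its dome centre is at row 280, and 279.9 was predicted. Now over the shaft.

Request:
{"fn": "play_rows", "kwargs": {
  "targets": [
    [0, -0.3, 0, 0, 0, 0],
    [0, -0.25, 0, 0, 0, 0],
    [0, -0.08, 0, 0, 0, 0],
    [0, 0, 0.2, 0, 0, 0],
    [0, 0, 0.2, 0, 0, 0],
    [0, 0, 0.06, 0, 0, 0],
    [0, 0, 0, 0, 0, 0],
    [0, 0, 0, 0, 0, 0]
  ]
}}

```text
t: 21.5
ee_pos: [0.5153, -0.2319, 0.1999]
ee_rot: [-3.141, -0.0, -3.141]
contact_force: [-0.4, 0.7, -0.4]
grip_width: 0.0155
grasp_force: 58.7
```

Request:
{"fn": "play_rows", "kwargs": {
  "targets": [
    [0, 0, 0, 0, 0, 0],
    [0, 0, 0, 0, 0, 0]
  ]
}}

```text
t: 21.7
ee_pos: [0.5155, -0.232, 0.2002]
ee_rot: [-3.141, 0.001, -3.141]
contact_force: [0.4, -0.2, -0.6]
grip_width: 0.0157
grasp_force: 58.7
```

Baseline Fz is about -0.5 N, with 1 N of noise. Now to the nose in small steps.

Request:
{"fn": "play_rows", "kwargs": {
  "targets": [
    [0, 0, 0.06, 0, 0, 0],
    [0, 0, 0.06, 0, 0, 0],
    [0, 0, 0.04, 0, 0, 0],
    [0, 0, 0, 0, 0, 0]
  ]
}}

```text
t: 22.1
ee_pos: [0.515, -0.232, 0.1914]
ee_rot: [3.141, -0.001, -3.142]
contact_force: [0.1, -0.3, -0.2]
grip_width: 0.0157
grasp_force: 58.7
```

Request:
{"fn": "play_rows", "kwargs": {
  "targets": [
    [0, 0, 0.04, 0, 0, 0],
    [0, 0, 0.04, 0, 0, 0],
    [0, 0, 0, 0, 0, 0]
  ]
}}

```text
t: 22.4
ee_pos: [0.515, -0.232, 0.1875]
ee_rot: [3.141, -0.001, -3.142]
contact_force: [-0.4, 0.0, -0.4]
grip_width: 0.0161
grasp_force: 58.7
```

Request:
{"fn": "play_rows", "kwargs": {
  "targets": [
    [0, 0, 0.03, 0, 0, 0],
    [0, 0, 0.03, 0, 0, 0],
    [0, 0, 0, 0, 0, 0]
  ]
}}

```text
t: 22.7
ee_pos: [0.5152, -0.2321, 0.1847]
ee_rot: [-3.142, -0.0, -3.142]
contact_force: [-0.3, -0.2, -0.0]
grip_width: 0.0158
grasp_force: 58.7
```

Request:
{"fn": "play_rows", "kwargs": {
  "targets": [
    [0, 0, 0.03, 0, 0, 0],
    [0, 0, 0.02, 0, 0, 0],
    [0, 0, 0, 0, 0, 0]
  ]
}}

```text
t: 23.0
ee_pos: [0.5153, -0.2321, 0.1822]
ee_rot: [-3.142, -0.0, -3.142]
contact_force: [-0.1, -0.9, -0.5]
grip_width: 0.0159
grasp_force: 58.7
```

Request:
{"fn": "play_rows", "kwargs": {
  "targets": [
    [0, 0, 0.03, 0, 0, 0],
    [0, 0, 0, 0, 0, 0],
    [0, 0, 0, 0, 0, 0]
  ]
}}

```text
t: 23.3
ee_pos: [0.5153, -0.2324, 0.1811]
ee_rot: [-3.141, 0.0, -3.141]
contact_force: [-0.4, -1.2, 2.7]
grip_width: 0.0157
grasp_force: 59.0
```

Request:
{"fn": "play_rows", "kwargs": {
  "targets": [
    [0, 0, 0.03, 0, 0, 0],
    [0, 0, 0, 0, 0, 0],
    [0, 0, 0, 0, 0, 0]
  ]
}}

```text
t: 23.6
ee_pos: [0.5153, -0.2324, 0.1797]
ee_rot: [-3.141, 0.0, -3.141]
contact_force: [-1.5, -3.0, 5.1]
grip_width: 0.0156
grasp_force: 59.2
```

Request:
{"fn": "play_rows", "kwargs": {
  "targets": [
    [0, -0.01, 0.02, 0, 0, 0],
    [0, 0, 0, 0, 0, 0],
    [0, 0, 0, 0, 0, 0]
  ]
}}

```text
t: 23.9
ee_pos: [0.5153, -0.2325, 0.1785]
ee_rot: [3.142, 0.0, -3.142]
contact_force: [-1.3, -1.1, 5.3]
grip_width: 0.0157
grasp_force: 59.3
```

Request:
{"fn": "play_rows", "kwargs": {
  "targets": [
    [0, 0, 0.02, 0, 0, 0],
    [0, 0, 0, 0, 0, 0],
    [0, 0, 0, 0, 0, 0]
  ]
}}

```text
t: 24.2
ee_pos: [0.5153, -0.2325, 0.1774]
ee_rot: [3.142, 0.0, -3.141]
contact_force: [-0.3, -1.1, 5.0]
grip_width: 0.0156
grasp_force: 59.3
```

Request:
{"fn": "play_rows", "kwargs": {
  "targets": [
    [0, 0, 0.02, 0, 0, 0],
    [0, 0, 0, 0, 0, 0],
    [0, 0, 0, 0, 0, 0]
  ]
}}

```text
t: 24.5
ee_pos: [0.5153, -0.2325, 0.1764]
ee_rot: [3.142, 0.0, -3.142]
contact_force: [-1.4, 0.2, 4.4]
grip_width: 0.0162
grasp_force: 59.3
```

Request:
{"fn": "play_rows", "kwargs": {
  "targets": [
    [0, 0, 0.02, 0, 0, 0],
    [0, 0, 0, 0, 0, 0],
    [0, 0, 0, 0, 0, 0]
  ]
}}

```text
t: 24.8
ee_pos: [0.5153, -0.2325, 0.1754]
ee_rot: [3.142, -0.0, -3.141]
contact_force: [-0.6, -0.3, 4.8]
grip_width: 0.0159
grasp_force: 59.3
```

Request:
{"fn": "play_rows", "kwargs": {
  "targets": [
    [0, 0, 0.02, 0, 0, 0],
    [0, 0, 0, 0, 0, 0],
    [0, 0, 0, 0, 0, 0]
  ]
}}

```text
t: 25.1
ee_pos: [0.5153, -0.2325, 0.1747]
ee_rot: [-3.142, 0.0, -3.141]
contact_force: [-1.4, -0.4, 6.8]
grip_width: 0.0159
grasp_force: 59.4
```

Request:
{"fn": "play_rows", "kwargs": {
  "targets": [
    [0, 0, 0.01, 0, 0, 0],
    [0, 0, 0, 0, 0, 0],
    [0, 0, 0, 0, 0, 0]
  ]
}}

```text
t: 25.4
ee_pos: [0.5153, -0.2326, 0.1745]
ee_rot: [-3.141, 0.0, -3.141]
contact_force: [-2.7, 1.3, 9.0]
grip_width: 0.0164
grasp_force: 59.7
```

Request:
{"fn": "play_rows", "kwargs": {
  "targets": [
    [0, 0, 0.006, 0, 0, 0],
    [0, 0, 0, 0, 0, 0],
    [0, 0, 0, 0, 0, 0]
  ]
}}

```text
t: 25.7
ee_pos: [0.5153, -0.2326, 0.1743]
ee_rot: [-3.141, 0.001, -3.141]
contact_force: [-2.9, 1.0, 10.4]
grip_width: 0.0161
grasp_force: 59.8
```

Request:
{"fn": "play_rows", "kwargs": {
  "targets": [
    [0, 0, 0.006, 0, 0, 0],
    [0, 0, 0, 0, 0, 0],
    [0, 0, 0, 0, 0, 0]
  ]
}}

```text
t: 26.0
ee_pos: [0.5154, -0.2326, 0.1742]
ee_rot: [-3.141, 0.001, -3.141]
contact_force: [-3.0, 1.0, 10.8]
grip_width: 0.0157
grasp_force: 59.9
```

Request:
{"fn": "play_rows", "kwargs": {
  "targets": [
    [0, 0, 0.008, 0, 0, 0],
    [0, 0, 0, 0, 0, 0],
    [0, 0, 0, 0, 0, 0]
  ]
}}

```text
t: 26.3
ee_pos: [0.5154, -0.2326, 0.174]
ee_rot: [-3.141, 0.001, -3.141]
contact_force: [-3.3, 1.0, 12.1]
grip_width: 0.0158
grasp_force: 60.1
```

Request:
{"fn": "play_rows", "kwargs": {
  "targets": [
    [0, 0, 0.004, 0, 0, 0],
    [0, 0, 0, 0, 0, 0],
    [0, 0, 0, 0, 0, 0]
  ]
}}

```text
t: 26.6
ee_pos: [0.5154, -0.2327, 0.174]
ee_rot: [-3.141, 0.001, -3.141]
contact_force: [-4.1, 1.8, 13.3]
grip_width: 0.0159
grasp_force: 60.2
```

Request:
{"fn": "play_rows", "kwargs": {
  "targets": [
    [0, 0, 0.004, 0, 0, 0],
    [0, 0, 0, 0, 0, 0],
    [0, 0, 0, 0, 0, 0]
  ]
}}

```text
t: 26.9
ee_pos: [0.5155, -0.2327, 0.1739]
ee_rot: [-3.141, 0.001, -3.141]
contact_force: [-5.7, 2.3, 14.0]
grip_width: 0.0158
grasp_force: 60.3
```

Request:
{"fn": "play_rows", "kwargs": {
  "targets": [
    [0, 0, 0, 0, 0, 0]
  ]
}}

```text
t: 27.0
ee_pos: [0.5154, -0.2327, 0.1739]
ee_rot: [-3.141, 0.001, -3.141]
contact_force: [-4.4, 1.3, 13.8]
grip_width: 0.0158
grasp_force: 60.3
```

Firm at 14 N in all. I'll ease off 1 mm of command, let go, and withdraw.

Request:
{"fn": "play_rows", "kwargs": {
  "targets": [
    [0, 0, -0.01, 0, 0, 0],
    [0, 0, -0.01, 0, 0, 0],
    [0, 0, 0, 0, 0, 0]
  ]
}}

```text
t: 27.3
ee_pos: [0.5153, -0.2326, 0.1741]
ee_rot: [-3.141, 0.001, -3.141]
contact_force: [-2.1, 0.5, 8.8]
grip_width: 0.0158
grasp_force: 59.7
```

Request:
{"fn": "play_rows", "kwargs": {
  "targets": [
    [0, 0, 0, 0, 0, 0],
    [0, 0, 0, 0, 0, 0],
    [0, 0, 0, 0, 0, 0],
    [0, 0, 0, 0, 0, 0],
    [0, 0, 0, 0, 0, 0],
    [0, 0, 0, 0, 0, 0]
  ],
  "grip": 70
}}

```text
t: 27.9
ee_pos: [0.5152, -0.2326, 0.1733]
ee_rot: [3.141, -0.0, -3.142]
contact_force: [0.2, -0.1, 0.0]
grip_width: 0.0598
grasp_force: 0.0
```

Request:
{"fn": "play_rows", "kwargs": {
  "targets": [
    [0, 0, -0.2, 0, 0, 0],
    [0, 0, -0.5, 0, 0, 0],
    [0, 0, -0.8, 0, 0, 0],
    [0, 0.4, -0.5, 0, 0, 0],
    [0, 0.8, 0, 0, 0, 0],
    [0, 0.8, 0, 0, 0, 0],
    [0, 0.4, 0, 0, 0, 0],
    [0, 0, 0, 0, 0, 0],
    [0, 0, 0, 0, 0, 0]
  ]
}}

```text
t: 28.8
ee_pos: [0.5154, -0.1123, 0.2743]
ee_rot: [-3.142, 0.001, -3.14]
contact_force: [-0.0, -0.6, 1.2]
grip_width: 0.0597
grasp_force: 0.0
```

Run:
```python
from h import *
o=get_obs();c=cam("wrist");w=get_image("wrist");save("w9",w);print(o["ee_pos"],o["contact_force"])
for z in(.221,.2): print(z,proj(c,[.5154,-.2325,z]))
hsv=cv2.cvtColor(w,cv2.COLOR_RGB2HSV)
u0,v0=proj(c,[.5154,-.2325,.221])
m=((hsv[...,2]>110)&(hsv[...,1]<70)).astype(np.uint8)
n,l,s,ct=cv2.connectedComponentsWithStats(m)
for i in range(1,n):
    if s[i,4]>60 and abs(ct[i]-[u0,v0]).max()<70: print(s[i],ct[i],ray(c,*ct[i],.213))
# dark impeller disc
m=(hsv[...,2]<60).astype(np.uint8)
n,l,s,ct=cv2.connectedComponentsWithStats(m)
for i in range(1,n):
    if s[i,4]>300 and abs(ct[i]-[u0,v0]).max()<90: print("dark",s[i],ct[i])
```

```text
[ 0.51541432 -0.11231411  0.27430703] [-0.03958596 -0.61446844  1.17804509]
0.221 [139.29044198 217.08866259]
0.2 [150.25699682 209.59302319]
[  108   113   154   146 10657] [192.94623252 184.12846017] [ 0.48922363 -0.18790473  0.213     ]
dark [ 137  176   55   54 1228] [169.19136808 203.19869707]
```

Run:
```python
from h import *
print(job_done())
```

```text
the job is handed in; nothing more can be done
None
```

I handed the job in at about 29 s: by height and force readings, the impeller is on the washer and the cap was pressed firm against the hub at about 14 N in all, then released. No picture was viewed after letting go, and the hand-in returned no verdict.

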